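# Turn the trolley wheel until its valve is on top

### The arm

A 6-joint arm with a two-finger parallel gripper is mounted at the origin on the work surface. World frame = base frame: x ahead of the robot, y to its left, z up, the work surface at z = 0. Lengths are in m, angles in rad, forces in N, time in s.
With the tool pointing down it reaches from about 0.4 to 0.825 m from the base axis. Payload 7 kg.
Tool frame: the origin (TCP) lies at the very end of the fingers, on their centre line; the grasp point (between the pads) lies 19 mm behind it; z points along the fingers, y is the line along which they close (so a half turn about z gives the same grasp; the last joint's range is limited). The gripper opens to 88 mm and grips with 3 to 60 N. Pads are 19 mm wide; open, the fingers measure 130 mm over their backs; the gripper's body (78 mm by 193 mm) begins 47 mm behind the grasp point.
Start: joints at [1.54, 0.359, 0.012, 0, -1.224, -0.288], TCP at [0.212, 0.641, 0.227] pointing down, gripper open.
Joint ranges: [-3.07, 3.07], [-1.43, 2.12], [-1.02, 1.25], [-3.03, 1.67], [-3.05, -0], [-3.03, 3.03]. Speed limits (rad/s): [2.39, 2.39, 3.01, 3.14, 3.14, 3.14].

### API

Orientations are given as [roll, pitch, yaw] about the fixed x, y, z axes, in that order (R = Rz(yaw) Ry(pitch) Rx(roll)).
In Python, from station import arm gives the robot as it stands. The module is installed in compiled form; this text tells all that it offers.
- The arm moves only by the shell command python3 -m crank 'ROWS' [FORCE]. ROWS is JSON, a list of rows, each an object of numbers: "dx", "dy", "dz": the shift along the world's x, y, z in m; "twist": the turn about the world's z in degrees; "grip": the opening, from -1 (shut) to 1 (fully open). A call has exactly 5 rows; each row is the pose to reach, as a shift and turn from the pose commanded when the call began; what a row does not reach only later rows make up. A row lasts 1/12 s, in which the tool goes at most 41.7 mm and 7.16 degrees, less where a joint would pass 70% of its speed; a pose out of reach is approached as far as the arm can. A call with a gripper value outside its range is refused whole. The fingers move at their own pace and stop on an object; FORCE is the grip in N (left out, the last holds). Time passes only in rows, so rows that repeat a pose let the fingers close, or fill a call up. It gives the time, the measured TCP pose, the force, the opening and the grip force at its end, in the units of the state.
- arm.get_state(): the state, without advancing time (a new reading comes with each control period).
- arm.grab_frame(name): name is "scene" or "top" or "wrist"; returns the picture (420x560x3 uint8, red, green, blue); there is no depth.
- arm.get_calibration(name): a dict with "fx", "fy", "cx", "cy" (pixels), "cam_to_world" (4x4, takes a point from camera to world coordinates); the wrist camera has in their place "tool_from_camera" (4x4, takes a point from camera to tool coordinates, whose origin is the TCP and whose axes are the flange's). Camera axes: x right, y down, z forward; pixel columns grow to the right and rows downward; lengths in m; the calibration is good to about 2 mm. A picture is of the moment at which its call begins: read the wrist's pose just before it. get_calibration takes no time and is no camera call.
- arm.job_done(): hands the job in; it is judged then, once.
The state is a dict: "t": time; "q": joint angles; "qd": joint speeds; "joint_efforts": joint torques, N m; "eef_pos": TCP position; "ee_rot": TCP orientation; "force": force on the tool from outside, world axes, zero at the start; "moment": the same for the moment, N m; "width": finger opening in m; "gripper_force": force on a finger pad.
Only numpy, scipy, OpenCV 4.12 (cv2) and the standard library are available. Lean on these libraries where they do the work, as an engineer would, in place of code of your own. Each camera call takes 0.05 s, during which the arm holds its last target. There are 200 camera calls.

### The job

A spare wheel of the specimen trolley sits in the tilted repair stand and its tyre is to be pumped. Push spoke after spoke with the fingertips to ease the wheel round, without sending it spinning, until the valve is straight up, at twelve o'clock on the wheel (its highest point), and leave it at rest there. Push on the spokes, not on the tyre or the valve, and leave the things lying around the stand where they are.

Things in the scene. Friction and masses are not known exactly. Their poses are not given: they have to be found in the camera images.
- stand: Low aluminium repair stand, fixed. Origin: on the table, straight below the wheel's centre. z up, y horizontal and parallel to the wheel's plane. The wheel is inclined 0.70 rad (40 deg) to the table, its upper edge nearer the robot. In this frame the axle points out of the open face along (sin 0.70, 0, cos 0.70); straight up the slope (twelve o'clock) is (-cos 0.70, 0, sin 0.70).
- hub (a point): Centre of the wheel, on the axle, 155 mm above the table; fixed, axes as the stand's. The plane through it square to the axle is called the wheel plane; 'out' is along the axle from the open face. The hub is 48 mm in diameter and reaches 30 mm out. Nothing lies behind the spokes for 35 mm.
- front_bar (a point): Middle of the stand's fixed flat front crossbar, 41 mm out from the hub; axes as the stand's. It runs along y over the hub, 26 mm wide and 10 mm thick, with an 18 mm axle nut up to 58 mm out, between side cheeks at y = -187 and 187 mm (12 mm thick, up to 215 mm high). A finger among the spokes cannot pass it: it must come out and go in behind another spoke. A like bar lies 41 mm behind the wheel plane.
- wheel (a joint): Turning angle of the wheel in rad; 0 or any multiple of 2 pi = valve at twelve o'clock, straight up the slope. Grows counter-clockwise as seen from the open face: from twelve o'clock a growing angle carries the valve towards the stand's -y. A stiff bearing (0.2 N m, about 3 N at 60 mm radius) leaves the wheel where it is let go; it turns both ways without stops.
- spoke_mid (a point): Middle of the upper face of one of the five equal straight spokes, 62 mm from the axle, 12 mm out; turns with the wheel. Spokes of grey plastic, radial, 72 deg apart, 14 mm wide, from 0 to 12 mm out of the wheel plane, open from radius 24 mm (hub) to 98 mm (rim). The valve lies midway between two spokes: they stand 36, 108 and 180 deg either way from it. This one is at +36 deg (joint's sense).
- valve_mid (a point): Middle of the valve stem, 85 mm from the wheel's centre, in the wheel plane; turns with the wheel.
- valve: The valve: a stem 9 mm in diameter and 30 mm long, black rubber with a brass inner end, standing on the inside of the rim and pointing at the hub (from radius 100 to 70 mm), in the wheel plane. Origin: the wheel's centre; its -x axis points from there to the valve. Not to be pushed on.
- tyre: Black rubber tyre, outer radius 151 mm, inner 109 mm, 42 mm thick (21 mm to each side of the wheel plane). Origin: the wheel's centre. Its axes turn with the wheel; z is the axle. Not to be pushed on.
- sanitiser: Pale translucent bottle, 60 mm in diameter, 150 mm high, standing beside the stand; origin under its foot. A bystander.
- wrench: Steel wrench 170 mm long, lying beside the stand along its x; origin mid underside. A bystander.
- mug: White mug, 80 mm in diameter, 90 mm high; origin under its foot. A bystander.
- book: Closed field guide with green covers, 210 x 145 x 30 mm, lying flat; origin under its centre. A bystander.

How it is judged:
By the outcome, as a careful person would: the job done as asked, in the order asked, and still so for the second after the job is handed in, with the robot touching nothing.
It also fails if it takes over 51 s, if anything falls off the work surface, if the arm or the gripper's body presses on something with over 40 N, if the wrist force passes 120 N, or if a joint passes its speed limit or range.

## Working session

There is one attempt and no reset: what is moved stays moved. The work goes in short steps, Python scripts to look and compute and a shell command to move; the robot and the scene stay as the last step left them, time stands still between calls to the robot, and variables do not carry over. Pictures are saved under pics/ and viewed, at most 10 in all, crops included, and the job is handed in when it is done.

```bash
mkdir -p pics; python3 - <<'E'
from station import arm
import cv2,numpy as np
for n in("scene","top"):
    cv2.imwrite(f"pics/{n}0.png",arm.grab_frame(n)[:,:,::-1])
    c=arm.get_calibration(n);print(n,c["fx"],c["cx"],c["cy"],np.round(c["cam_to_world"],3).tolist())
s=arm.get_state();print(s["t"],s["eef_pos"],s["ee_rot"],s["width"])
E
```

```text
scene 471.2699469842068 286.1765830384601 209.89629436520005 [[0.808, 0.415, -0.418, 1.038], [0.589, -0.582, 0.561, -0.607], [-0.01, -0.7, -0.714, 0.936], [0.0, 0.0, 0.0, 1.0]]
top 467.488328135596 280.7051257701858 206.22428036408363 [[0.008, -0.987, 0.161, 0.364], [-1.0, -0.011, -0.015, 0.015], [0.016, -0.161, -0.987, 1.295], [0.0, 0.0, 0.0, 1.0]]
0.1 [0.21145652 0.64058893 0.22574573] [ 3.14015987e+00 -1.31048204e-04 -3.18873591e-01] 0.08735594621820246
```

View pics/top0.png

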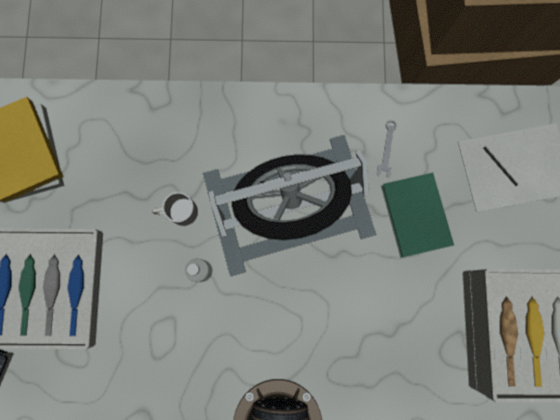

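View pics/scene0.png

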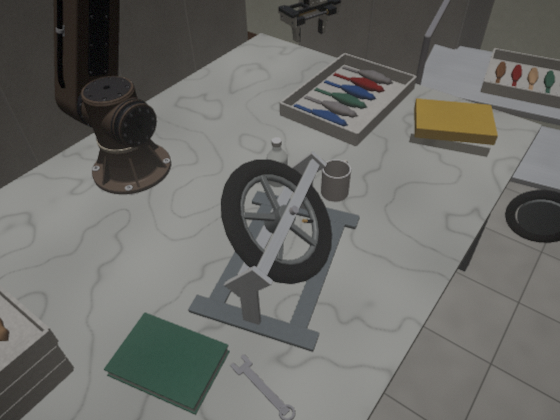

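```bash
python3 - <<'E'
import cv2,numpy as np
a=cv2.imread("pics/scene0.png")[140:300,200:360];b=cv2.imread("pics/top0.png")[130:280,200:380]
A=cv2.resize(a,(640,640),interpolation=cv2.INTER_CUBIC);cv2.imwrite("pics/s0c.png",cv2.convertScaleAbs(A[:600],alpha=1.8,beta=10))
B=cv2.resize(b,(720,600),interpolation=cv2.INTER_CUBIC);cv2.imwrite("pics/t0c.png",cv2.convertScaleAbs(B,alpha=1.8,beta=10))
E
```

```text
(no output)
```

View pics/s0c.png

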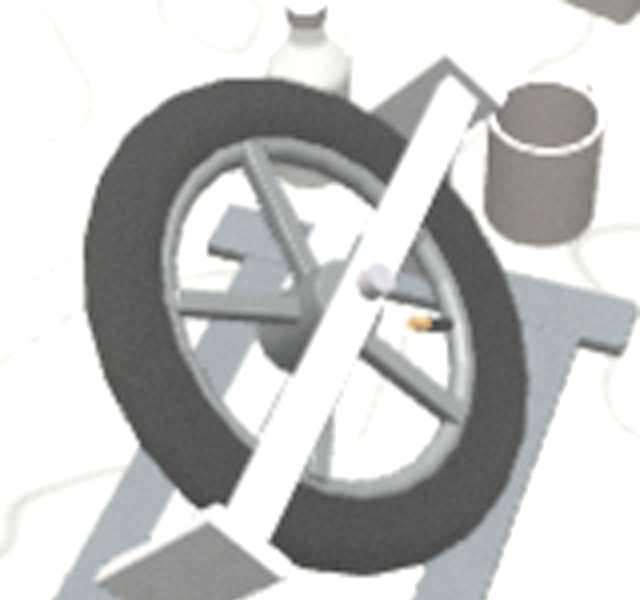

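View pics/t0c.png

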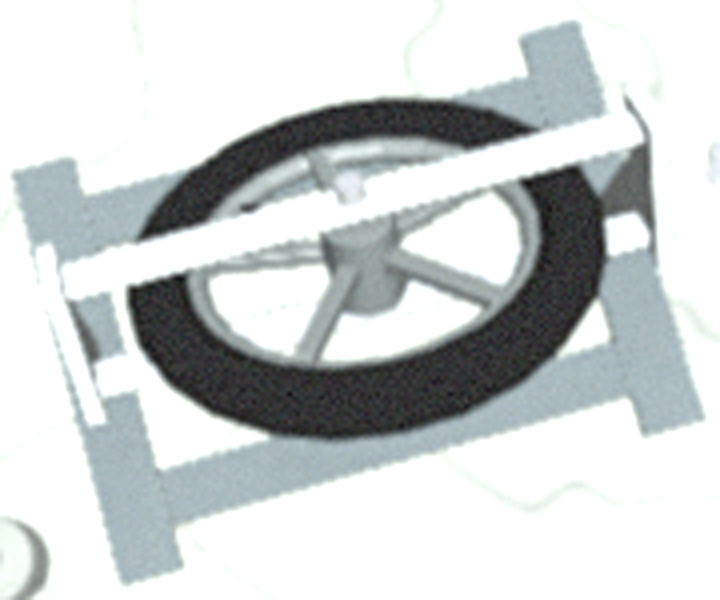

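```bash
cat > h.py <<'E'
from station import arm
import numpy as np
from scipy.optimize import least_squares
T=.7;X=np.array([np.sin(T),0,np.cos(T)]);U=np.array([-np.cos(T),0,np.sin(T)]);W=np.array([0,-1.,0])
def R(y):return np.array([[np.cos(y),-np.sin(y),0],[np.sin(y),np.cos(y),0],[0,0,1]])
def wp(p,r,a,o): # a rad from 12 o'clock
    return np.array([p[0],p[1],.155])+R(p[2])@(r*(np.cos(a)*U+np.sin(a)*W)+o*X)
def proj(c,P,M=None):
    M=np.array(c["cam_to_world"]) if M is None else M
    q=M[:3,:3].T@(P-M[:3,3]);return np.array([c["fx"]*q[0]/q[2]+c["cx"],c["fy"]*q[1]/q[2]+c["cy"]])
E
python3 - <<'E'
from h import *
S=arm.get_calibration("scene");P=arm.get_calibration("top")
s=lambda x,y:np.array([200+x/4,140+y/4]);t=lambda x,y:np.array([200+x/4,130+y/4])
d=np.pi/180
sp=lambda k:lambda p:wp(p,.098,p[3]+k*d,.012)
bar=lambda sg:lambda p:wp(p,0,0,.046)+R(p[2])@np.array([0,sg*p[4],0])
nut=lambda p:wp(p,0,0,.058)
best=None
for a0 in np.arange(0,6.3,.3):
  def f(p):
    v=lambda q:wp(q,.074,q[3],0)
    obs=[(S,nut,s(375,280)),(P,nut,t(350,187)),(S,v,s(418,323)),(P,bar(1),t(65,275)),(P,bar(-1),t(640,127))]
    r=[proj(c,g(p))-o for c,g,o in obs]
    for c,o in((S,s(253,145)),(S,s(180,302)),(S,s(460,412)),(S,s(322,475)),(P,t(307,357)),(P,t(497,298))):
      e=[proj(c,sp(k)(p))-o for k in(36,108,180,252,324)]
      r.append(min(e,key=np.linalg.norm))
    return np.concatenate(r)
  q=least_squares(f,[.6,0,.2,a0,.18],loss='soft_l1')
  if best is None or q.cost<best.cost:best=q
print(best.cost,best.x,np.degrees(best.x[2:4]));print(np.round(best.fun.reshape(-1,2),1))
for k in(0,36,108,180,252,324):print(k,round((np.degrees(best.x[3])+k)%360,1),wp(best.x,.062,best.x[3]+k*d,.012).round(3))
p=best.x;np.save("p.npy",p)
print(wp(p,0,0,.058),R(p[2])@U,R(p[2])@X)
E
```

```text
12.862208009832875 [ 0.58240645 -0.02780459  0.26623735  3.84503813  0.1799356 ] [ 15.25427647 220.30445711]
[[-0.3 -0.6]
 [ 0.3 -1.5]
 [-1.8 -0.5]
 [-0.3 -1.2]
 [-0.2 -0.8]
 [-0.4  2.2]
 [-0.1 -0.5]
 [-2.2 -1.4]
 [-2.1 -2.1]
 [ 0.3 -2.4]
 [-0.7 -2.3]]
0 220.3 [0.614 0.022 0.134]
36 256.3 [0.585 0.035 0.155]
108 328.3 [ 0.542 -0.005  0.198]
180 40.3 [ 0.566 -0.074  0.195]
252 112.3 [ 0.622 -0.076  0.149]
324 184.3 [ 0.634 -0.009  0.124]
[ 0.61845463 -0.01797383  0.19936085] [-0.73789503 -0.20123245  0.64421769] [0.62152041 0.16949575 0.76484219]
```

```bash
python3 -m crank '[{"dz":0.04,"twist":7,"grip":-1},{"dz":0.08,"twist":14,"grip":-1},{"dz":0.12,"twist":21,"grip":-1},{"dz":0.12,"dx":0.015,"dy":-0.03,"twist":28,"grip":-1},{"dz":0.12,"dx":0.03,"dy":-0.06,"twist":33.5,"grip":-1}]' 20
python3 -m crank '[{"dx":0.018,"dy":-0.037,"grip":-1},{"dx":0.036,"dy":-0.074,"grip":-1},{"dx":0.054,"dy":-0.111,"grip":-1},{"dx":0.072,"dy":-0.148,"grip":-1},{"dx":0.09,"dy":-0.185,"grip":-1}]'
python3 -m crank '[{"dx":0.018,"dy":-0.037,"grip":-1},{"dx":0.036,"dy":-0.074,"grip":-1},{"dx":0.054,"dy":-0.111,"grip":-1},{"dx":0.072,"dy":-0.148,"grip":-1},{"dx":0.09,"dy":-0.185,"grip":-1}]'
python3 -m crank '[{"dx":0.018,"dy":-0.037,"grip":-1},{"dx":0.036,"dy":-0.074,"grip":-1},{"dx":0.054,"dy":-0.111,"grip":-1},{"dx":0.072,"dy":-0.148,"grip":-1},{"dx":0.09,"dy":-0.185,"grip":-1}]'
python3 -m crank '[{"dx":0.015,"dy":-0.035,"grip":-1},{"dx":0.033,"dy":-0.069,"grip":-1},{"dx":0.033,"dy":-0.069,"grip":-1},{"dx":0.033,"dy":-0.069,"grip":-1},{"dx":0.033,"dy":-0.069,"grip":-1}]'
```

```text
invalid input at $[0]: expected keys dx, dy, dz, twist, grip
invalid input at $[0]: expected keys dx, dy, dz, twist, grip
invalid input at $[0]: expected keys dx, dy, dz, twist, grip
invalid input at $[0]: expected keys dx, dy, dz, twist, grip
invalid input at $[0]: expected keys dx, dy, dz, twist, grip
```

All keys are needed in every row.

```bash
python3 -m crank '[{"dx":0,"dy":0,"dz":0.04,"twist":7,"grip":-1},{"dx":0,"dy":0,"dz":0.08,"twist":14,"grip":-1},{"dx":0,"dy":0,"dz":0.12,"twist":21,"grip":-1},{"dx":0.015,"dy":-0.03,"dz":0.12,"twist":28,"grip":-1},{"dx":0.03,"dy":-0.06,"dz":0.12,"twist":33.5,"grip":-1}]' 20
python3 -m crank '[{"dx":0.018,"dy":-0.037,"dz":0,"twist":0,"grip":-1},{"dx":0.036,"dy":-0.074,"dz":0,"twist":0,"grip":-1},{"dx":0.054,"dy":-0.111,"dz":0,"twist":0,"grip":-1},{"dx":0.072,"dy":-0.148,"dz":0,"twist":0,"grip":-1},{"dx":0.09,"dy":-0.185,"dz":0,"twist":0,"grip":-1}]'
python3 -m crank '[{"dx":0.018,"dy":-0.037,"dz":0,"twist":0,"grip":-1},{"dx":0.036,"dy":-0.074,"dz":0,"twist":0,"grip":-1},{"dx":0.054,"dy":-0.111,"dz":0,"twist":0,"grip":-1},{"dx":0.072,"dy":-0.148,"dz":0,"twist":0,"grip":-1},{"dx":0.09,"dy":-0.185,"dz":0,"twist":0,"grip":-1}]'
python3 -m crank '[{"dx":0.018,"dy":-0.037,"dz":0,"twist":0,"grip":-1},{"dx":0.036,"dy":-0.074,"dz":0,"twist":0,"grip":-1},{"dx":0.054,"dy":-0.111,"dz":0,"twist":0,"grip":-1},{"dx":0.072,"dy":-0.148,"dz":0,"twist":0,"grip":-1},{"dx":0.09,"dy":-0.185,"dz":0,"twist":0,"grip":-1}]'
python3 -m crank '[{"dx":0.015,"dy":-0.035,"dz":0,"twist":0,"grip":-1},{"dx":0.033,"dy":-0.069,"dz":0,"twist":0,"grip":-1},{"dx":0.033,"dy":-0.069,"dz":0,"twist":0,"grip":-1},{"dx":0.033,"dy":-0.069,"dz":0,"twist":0,"grip":-1},{"dx":0.033,"dy":-0.069,"dz":0,"twist":0,"grip":-1}]'
```

```text
t: 0.52
eef_pos: [0.2414, 0.5822, 0.3484]
ee_rot: [-3.138, -0.002, 0.274]
force: [1.1, 0.6, -1.4]
width: 0.0598
gripper_force: 0.0
t: 0.93
eef_pos: [0.3318, 0.3939, 0.3463]
ee_rot: [3.141, 0.0, 0.266]
force: [1.2, 0.2, -0.2]
width: 0.0265
gripper_force: 0.0
t: 1.35
eef_pos: [0.4217, 0.2089, 0.3466]
ee_rot: [-3.141, -0.0, 0.266]
force: [-0.2, 0.8, -0.3]
width: 0.0008
gripper_force: 0.0
t: 1.77
eef_pos: [0.5118, 0.0239, 0.3466]
ee_rot: [-3.141, -0.0, 0.266]
force: [1.3, 0.7, 0.4]
width: 0.0006
gripper_force: 0.0
t: 2.18
eef_pos: [0.5443, -0.0433, 0.346]
ee_rot: [-3.141, 0.001, 0.265]
force: [-0.5, -0.2, 0.0]
width: 0.0003
gripper_force: 0.0
```

```bash
python3 - <<'E'
from h import *
import cv2
s=arm.get_state();im=arm.grab_frame("wrist")[:,:,::-1].copy();c=arm.get_calibration("wrist")
from scipy.spatial.transform import Rotation as Ro
M=np.eye(4);M[:3,:3]=Ro.from_euler('xyz',s["ee_rot"]).as_matrix();M[:3,3]=s["eef_pos"];M=M@np.array(c["tool_from_camera"])
p=np.load("p.npy");im=cv2.convertScaleAbs(im,alpha=1.6,beta=10)
for k in(36,108,180,252,324):
  for r in(.03,.062,.098):
    a=proj(c,wp(p,r,p[3]+np.radians(k),.012),M);cv2.circle(im,tuple(int(v) for v in a),2,(0,0,255),-1)
a=proj(c,wp(p,.07,p[3],0),M);cv2.circle(im,tuple(int(v) for v in a),2,(255,0,0),-1)
a=proj(c,wp(p,0,0,.058),M);cv2.circle(im,tuple(int(v) for v in a),2,(255,0,255),-1)
print(np.round(M,3).tolist())
cv2.imwrite("pics/w1.png",im)
E
```

```text
[[0.261, -0.931, -0.253, 0.612], [-0.965, -0.252, -0.068, -0.025], [-0.0, 0.262, -0.965, 0.504], [0.0, 0.0, 0.0, 1.0]]
```

View pics/w1.png

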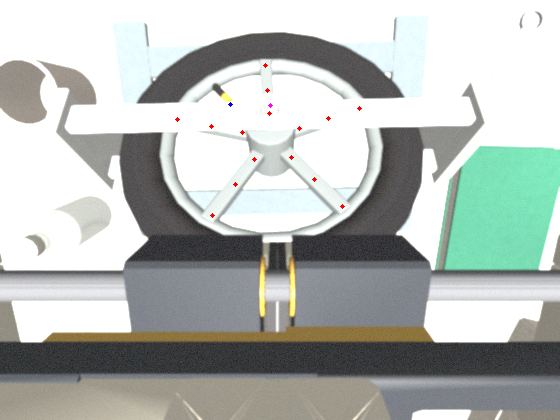

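```bash
python3 - <<'E'
from h import *
import cv2
s=arm.get_state();im=arm.grab_frame("scene")[:,:,::-1].copy();c=arm.get_calibration("scene");print(arm.get_calibration("wrist")["fx"])
t=np.array(s["eef_pos"]);Q=R(s["ee_rot"][2])
x0,y0=(proj(c,t)-[75,70]).astype(int)
A=cv2.convertScaleAbs(cv2.resize(im[y0:y0+112,x0:x0+150],None,fx=5.3,fy=5.3,interpolation=cv2.INTER_CUBIC),alpha=2.2,beta=10)
for z in(0,.066):
  for x in(-.0095,.0095):
    for y in(-.021,.021):
      a=(proj(c,t+Q@np.array([x,y,z]))-[x0,y0]+.5)*5.3;cv2.circle(A,tuple(a.astype(int)),3,(0,0,255) if z==0 else (255,0,0),-1)
for x in(-.039,.039):
    for y in(-.0965,.0965):
      a=(proj(c,t+Q@np.array([x,y,.066]))-[x0,y0]+.5)*5.3;cv2.circle(A,tuple(a.astype(int)),4,(0,255,0),-1)
cv2.imwrite("pics/s2.png",A)
E
```

```text
338.39538013892866
```

View pics/s2.png

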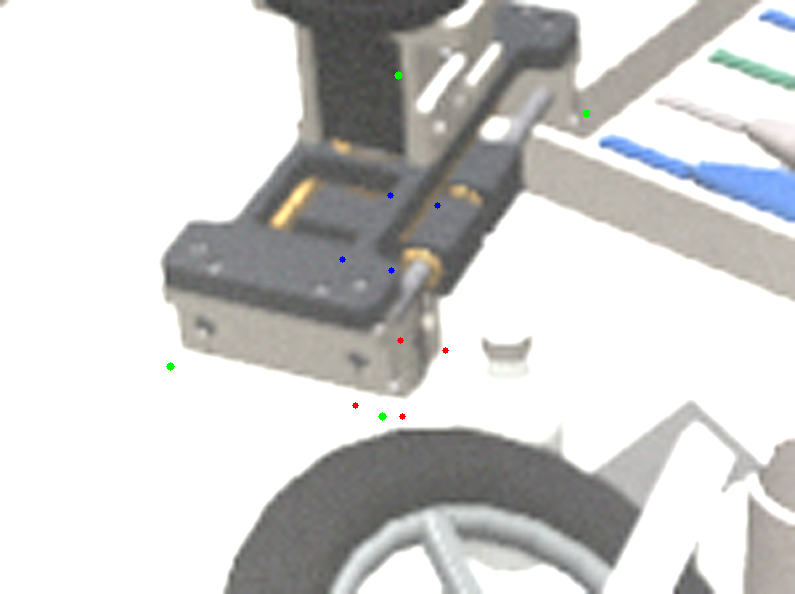

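```bash
python3 -m crank '[{"dx":0,"dy":0,"dz":-0.04,"twist":0,"grip":-1},{"dx":0,"dy":0,"dz":-0.08,"twist":0,"grip":-1},{"dx":0,"dy":0,"dz":-0.11,"twist":0,"grip":-1},{"dx":0,"dy":0,"dz":-0.13,"twist":0,"grip":-1},{"dx":0,"dy":0,"dz":-0.14,"twist":0,"grip":-1}]'
python3 -m crank '[{"dx":0,"dy":0,"dz":-0.004,"twist":0,"grip":-1},{"dx":0,"dy":0,"dz":-0.008,"twist":0,"grip":-1},{"dx":0,"dy":0,"dz":-0.012,"twist":0,"grip":-1},{"dx":0,"dy":0,"dz":-0.014,"twist":0,"grip":-1},{"dx":0,"dy":0,"dz":-0.014,"twist":0,"grip":-1}]'
python3 - <<'E'
from h import *
import cv2
cv2.imwrite("pics/s3.png",cv2.convertScaleAbs(cv2.resize(arm.grab_frame("scene")[125:285,190:380,::-1],(760,600)[:2],interpolation=cv2.INTER_CUBIC),alpha=2))
E
```

```text
t: 2.7
eef_pos: [0.5427, -0.0418, 0.2039]
ee_rot: [-3.141, 0.004, 0.268]
force: [-0.6, -0.8, -0.0]
width: 0.0003
gripper_force: 0.0
t: 3.12
eef_pos: [0.5448, -0.0429, 0.1931]
ee_rot: [3.142, -0.001, 0.266]
force: [-0.3, -1.1, 0.7]
width: 0.0002
gripper_force: 0.0
```

View pics/s3.png

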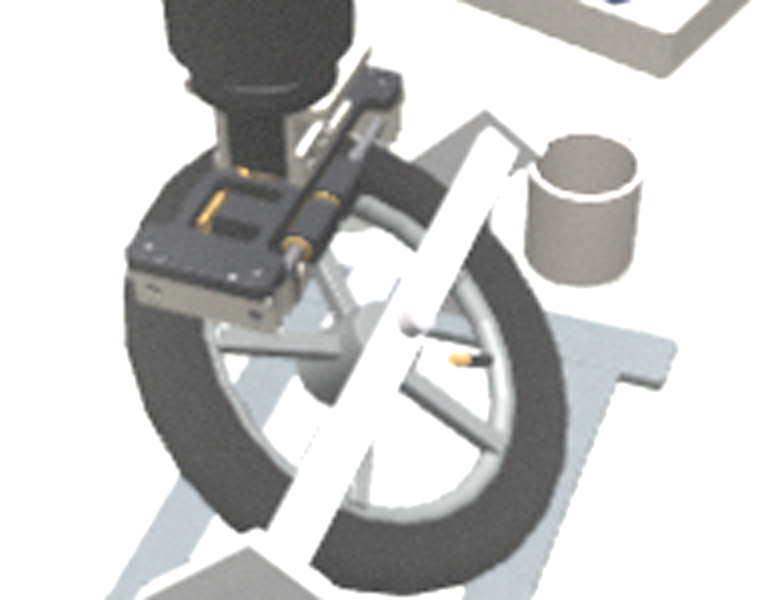

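```bash
python3 -m crank '[{"dx":0.001,"dy":-0.004,"dz":0,"twist":0,"grip":-1},{"dx":0.002,"dy":-0.008,"dz":0,"twist":0,"grip":-1},{"dx":0.003,"dy":-0.012,"dz":0,"twist":0,"grip":-1},{"dx":0.004,"dy":-0.015,"dz":0,"twist":0,"grip":-1},{"dx":0.005,"dy":-0.018,"dz":0,"twist":0,"grip":-1}]'
python3 -m crank '[{"dx":0.001,"dy":-0.004,"dz":0,"twist":0,"grip":-1},{"dx":0.002,"dy":-0.008,"dz":0,"twist":0,"grip":-1},{"dx":0.003,"dy":-0.012,"dz":0,"twist":0,"grip":-1},{"dx":0.004,"dy":-0.015,"dz":0,"twist":0,"grip":-1},{"dx":0.004,"dy":-0.015,"dz":0,"twist":0,"grip":-1}]'
cat > look.py <<'E'
from h import *
import cv2,sys
# fit wheel angle from the brass valve end colour in the scene view
im=arm.grab_frame("scene").astype(int);c=arm.get_calibration("scene");p=np.load("p.npy")
print(arm.get_state()["t"])
def px(a):return proj(c,wp(p,.074,a,0))
m=(im[:,:,0]-im[:,:,2]>45);n,l,st,ce=cv2.connectedComponentsWithStats(m.astype(np.uint8))
ring=np.array([px(a) for a in np.radians(np.arange(0,360,.5))])
for i in range(1,n):
    d=np.hypot(*(ring-ce[i]).T);j=d.argmin()
    if d[j]<6:print("area",st[i,4],ce[i].round(1),"dist",d[j].round(1),"angle",j/2)
E
python3 look.py
```

```text
t: 3.58
eef_pos: [0.5495, -0.0611, 0.1925]
ee_rot: [-3.141, -0.0, 0.265]
force: [-1.3, 4.1, 0.8]
width: 0.0007
gripper_force: 1.5
t: 4.0
eef_pos: [0.5537, -0.0769, 0.1925]
ee_rot: [3.141, 0.0, 0.265]
force: [-0.5, -0.4, 1.3]
width: 0.0007
gripper_force: 0.4
4.05
area 11 [302.1 213.8] dist 1.3 angle 232.0
```

```bash
python3 -m crank '[{"dx":0.001,"dy":-0.004,"dz":0,"twist":0,"grip":-1},{"dx":0.002,"dy":-0.007,"dz":0,"twist":0,"grip":-1},{"dx":0.003,"dy":-0.011,"dz":0,"twist":0,"grip":-1},{"dx":0.004,"dy":-0.013,"dz":0,"twist":0,"grip":-1},{"dx":0.004,"dy":-0.014,"dz":0,"twist":0,"grip":-1}]'
python3 look.py
```

```text
t: 4.47
eef_pos: [0.5586, -0.0877, 0.1913]
ee_rot: [-3.138, -0.003, 0.266]
force: [3.8, 16.3, -8.0]
width: 0.0005
gripper_force: 8.6
4.5167
area 10 [301.2 210.9] dist 1.6 angle 237.5
```

```bash
python3 -m crank '[{"dx":-0.002,"dy":0.008,"dz":0,"twist":0,"grip":-1},{"dx":-0.002,"dy":0.008,"dz":0.03,"twist":0,"grip":-1},{"dx":-0.002,"dy":0.008,"dz":0.06,"twist":0,"grip":-1},{"dx":-0.010,"dy":0.038,"dz":0.06,"twist":0,"grip":-1},{"dx":-0.019,"dy":0.070,"dz":0.06,"twist":0,"grip":-1}]'
python3 -m crank '[{"dx":-0.006,"dy":0.022,"dz":0,"twist":0,"grip":-1},{"dx":-0.006,"dy":0.022,"dz":0,"twist":0,"grip":-1},{"dx":-0.006,"dy":0.022,"dz":0,"twist":0,"grip":-1},{"dx":-0.006,"dy":0.022,"dz":0,"twist":0,"grip":-1},{"dx":-0.006,"dy":0.022,"dz":0,"twist":0,"grip":-1}]'
python3 look.py
python3 -m crank '[{"dx":0,"dy":0,"dz":-0.015,"twist":0,"grip":-1},{"dx":0,"dy":0,"dz":-0.03,"twist":0,"grip":-1},{"dx":0,"dy":0,"dz":-0.04,"twist":0,"grip":-1},{"dx":0,"dy":0,"dz":-0.05,"twist":0,"grip":-1},{"dx":0,"dy":0,"dz":-0.05,"twist":0,"grip":-1}]'
```

```text
t: 4.93
eef_pos: [0.5398, -0.0207, 0.2547]
ee_rot: [3.14, -0.004, 0.263]
force: [0.2, 1.0, -0.2]
width: 0.0005
gripper_force: 0.0
t: 5.35
eef_pos: [0.5328, 0.0013, 0.2526]
ee_rot: [3.141, 0.0, 0.265]
force: [0.3, 0.4, -0.0]
width: 0.0004
gripper_force: 0.0
5.4
area 9 [301.4 210.9] dist 1.9 angle 237.5
t: 5.82
eef_pos: [0.5379, 0.0021, 0.2059]
ee_rot: [3.139, -0.011, 0.267]
force: [8.9, 1.3, 10.3]
width: 0.0003
gripper_force: 6.6
```

```bash
python3 -m crank '[{"dx":0,"dy":0,"dz":0.025,"twist":0,"grip":-1},{"dx":0,"dy":0,"dz":0.05,"twist":0,"grip":-1},{"dx":0.011,"dy":-0.031,"dz":0.05,"twist":0,"grip":-1},{"dx":0.022,"dy":-0.062,"dz":0.05,"twist":0,"grip":-1},{"dx":0.022,"dy":-0.062,"dz":0.05,"twist":0,"grip":-1}]'
python3 look.py
python3 -m crank '[{"dx":0,"dy":0,"dz":-0.015,"twist":0,"grip":-1},{"dx":0,"dy":0,"dz":-0.03,"twist":0,"grip":-1},{"dx":0,"dy":0,"dz":-0.045,"twist":0,"grip":-1},{"dx":0,"dy":0,"dz":-0.056,"twist":0,"grip":-1},{"dx":0,"dy":0,"dz":-0.064,"twist":0,"grip":-1}]'
python3 -m crank '[{"dx":0,"dy":0,"dz":0,"twist":0,"grip":-1},{"dx":0.002,"dy":-0.004,"dz":0,"twist":0,"grip":-1},{"dx":0.004,"dy":-0.008,"dz":0,"twist":0,"grip":-1},{"dx":0.006,"dy":-0.012,"dz":0,"twist":0,"grip":-1},{"dx":0.007,"dy":-0.014,"dz":0,"twist":0,"grip":-1}]'
python3 look.py
```

```text
t: 6.23
eef_pos: [0.5559, -0.0638, 0.2527]
ee_rot: [3.14, -0.0, 0.264]
force: [-0.1, 1.6, -0.4]
width: 0.0006
gripper_force: 0.0
6.2833
area 10 [301.5 211. ] dist 1.9 angle 237.5
t: 6.7
eef_pos: [0.554, -0.06, 0.1872]
ee_rot: [-3.141, 0.002, 0.266]
force: [0.3, -0.2, 0.2]
width: 0.0007
gripper_force: 0.0
t: 7.12
eef_pos: [0.5623, -0.0745, 0.1893]
ee_rot: [3.142, -0.001, 0.266]
force: [-2.2, 2.8, 1.6]
width: 0.0003
gripper_force: 1.5
7.1667
area 10 [301.5 211. ] dist 1.9 angle 237.5
```

```bash
python3 -m crank '[{"dx":0.001,"dy":-0.003,"dz":0,"twist":0,"grip":-1},{"dx":0.002,"dy":-0.006,"dz":0,"twist":0,"grip":-1},{"dx":0.003,"dy":-0.009,"dz":0,"twist":0,"grip":-1},{"dx":0.004,"dy":-0.011,"dz":0,"twist":0,"grip":-1},{"dx":0.004,"dy":-0.011,"dz":0,"twist":0,"grip":-1}]'
python3 look.py
```

```text
t: 7.58
eef_pos: [0.5656, -0.0855, 0.1885]
ee_rot: [3.141, 0.0, 0.266]
force: [-1.5, 1.9, 0.3]
width: 0.0006
gripper_force: 0.8
7.6333
area 9 [300.3 208.3] dist 2.0 angle 242.5
```

```bash
python3 -m crank '[{"dx":0.001,"dy":-0.003,"dz":0,"twist":0,"grip":-1},{"dx":0.0015,"dy":-0.005,"dz":0,"twist":0,"grip":-1},{"dx":0.002,"dy":-0.007,"dz":0,"twist":0,"grip":-1},{"dx":0.002,"dy":-0.007,"dz":0,"twist":0,"grip":-1},{"dx":0.002,"dy":-0.007,"dz":0,"twist":0,"grip":-1}]'
python3 look.py
```

```text
t: 8.05
eef_pos: [0.5677, -0.0923, 0.1886]
ee_rot: [3.141, -0.0, 0.266]
force: [-1.0, 0.2, 0.2]
width: 0.0002
gripper_force: 0.7
8.1
area 4 [300.5 207. ] dist 2.8 angle 244.5
```

```bash
python3 -m crank '[{"dx":-0.002,"dy":0.007,"dz":0,"twist":0,"grip":-1},{"dx":-0.002,"dy":0.007,"dz":0.03,"twist":0,"grip":-1},{"dx":-0.002,"dy":0.007,"dz":0.06,"twist":0,"grip":-1},{"dx":-0.010,"dy":0.038,"dz":0.06,"twist":0,"grip":-1},{"dx":-0.019,"dy":0.070,"dz":0.06,"twist":0,"grip":-1}]'
python3 -m crank '[{"dx":-0.0054,"dy":0.023,"dz":0,"twist":0,"grip":-1},{"dx":-0.0054,"dy":0.023,"dz":0,"twist":0,"grip":-1},{"dx":-0.0054,"dy":0.023,"dz":-0.02,"twist":0,"grip":-1},{"dx":-0.0054,"dy":0.023,"dz":-0.035,"twist":0,"grip":-1},{"dx":-0.0054,"dy":0.023,"dz":-0.045,"twist":0,"grip":-1}]'
python3 -m crank '[{"dx":0,"dy":0,"dz":-0.005,"twist":0,"grip":-1},{"dx":0,"dy":0,"dz":-0.01,"twist":0,"grip":-1},{"dx":0,"dy":0,"dz":-0.015,"twist":0,"grip":-1},{"dx":0,"dy":0,"dz":-0.015,"twist":0,"grip":-1},{"dx":0,"dy":0,"dz":-0.015,"twist":0,"grip":-1}]'
```

```text
t: 8.52
eef_pos: [0.5498, -0.0219, 0.2505]
ee_rot: [3.141, -0.004, 0.263]
force: [0.1, 1.3, -1.0]
width: 0.0002
gripper_force: 0.0
t: 8.93
eef_pos: [0.5427, 0.0013, 0.2024]
ee_rot: [-3.142, 0.001, 0.266]
force: [0.2, 1.0, -0.2]
width: 0.0008
gripper_force: 0.0
t: 9.35
eef_pos: [0.5434, 0.0008, 0.1888]
ee_rot: [3.141, -0.0, 0.266]
force: [0.5, -0.3, 0.5]
width: 0.0009
gripper_force: 0.0
```

```bash
python3 -m crank '[{"dx":0.001,"dy":-0.004,"dz":0,"twist":0,"grip":-1},{"dx":0.002,"dy":-0.008,"dz":0,"twist":0,"grip":-1},{"dx":0.003,"dy":-0.012,"dz":0,"twist":0,"grip":-1},{"dx":0.004,"dy":-0.016,"dz":0,"twist":0,"grip":-1},{"dx":0.0054,"dy":-0.020,"dz":0,"twist":0,"grip":-1}]'
python3 -m crank '[{"dx":0.001,"dy":-0.004,"dz":0,"twist":0,"grip":-1},{"dx":0.002,"dy":-0.008,"dz":0,"twist":0,"grip":-1},{"dx":0.003,"dy":-0.012,"dz":0,"twist":0,"grip":-1},{"dx":0.004,"dy":-0.016,"dz":0,"twist":0,"grip":-1},{"dx":0.0054,"dy":-0.020,"dz":0,"twist":0,"grip":-1}]'
python3 -m crank '[{"dx":0.001,"dy":-0.004,"dz":0,"twist":0,"grip":-1},{"dx":0.002,"dy":-0.008,"dz":0,"twist":0,"grip":-1},{"dx":0.003,"dy":-0.012,"dz":0,"twist":0,"grip":-1},{"dx":0.004,"dy":-0.016,"dz":0,"twist":0,"grip":-1},{"dx":0.0054,"dy":-0.020,"dz":0,"twist":0,"grip":-1}]'
python3 -m crank '[{"dx":0.001,"dy":-0.004,"dz":0,"twist":0,"grip":-1},{"dx":0.002,"dy":-0.008,"dz":0,"twist":0,"grip":-1},{"dx":0.003,"dy":-0.012,"dz":0,"twist":0,"grip":-1},{"dx":0.004,"dy":-0.016,"dz":0,"twist":0,"grip":-1},{"dx":0.005,"dy":-0.019,"dz":0,"twist":0,"grip":-1}]'
python3 look.py
```

```text
t: 9.77
eef_pos: [0.5486, -0.0192, 0.189]
ee_rot: [-3.141, -0.0, 0.266]
force: [-3.6, 4.9, 4.3]
width: 0.0001
gripper_force: 3.0
t: 10.18
eef_pos: [0.5549, -0.0387, 0.1889]
ee_rot: [-3.141, -0.002, 0.266]
force: [0.8, 5.7, 1.2]
width: 0.0006
gripper_force: 2.4
t: 10.6
eef_pos: [0.56, -0.059, 0.189]
ee_rot: [-3.141, -0.002, 0.266]
force: [-0.7, 4.5, 1.3]
width: 0.0001
gripper_force: 2.0
t: 11.02
eef_pos: [0.5638, -0.0787, 0.1882]
ee_rot: [-3.141, 0.001, 0.265]
force: [-2.1, 2.1, 1.6]
width: 0.0005
gripper_force: 1.4
11.0667
```

```bash
python3 -m crank '[{"dx":0.001,"dy":-0.004,"dz":0,"twist":0,"grip":-1},{"dx":0.002,"dy":-0.007,"dz":0,"twist":0,"grip":-1},{"dx":0.003,"dy":-0.010,"dz":0,"twist":0,"grip":-1},{"dx":0.004,"dy":-0.013,"dz":0,"twist":0,"grip":-1},{"dx":0.004,"dy":-0.013,"dz":0,"twist":0,"grip":-1}]'
python3 -m crank '[{"dx":-0.002,"dy":0.007,"dz":0,"twist":0,"grip":-1},{"dx":-0.002,"dy":0.007,"dz":0.03,"twist":0,"grip":-1},{"dx":-0.002,"dy":0.007,"dz":0.06,"twist":0,"grip":-1},{"dx":-0.010,"dy":0.038,"dz":0.06,"twist":0,"grip":-1},{"dx":-0.019,"dy":0.070,"dz":0.06,"twist":0,"grip":-1}]'
python3 -m crank '[{"dx":-0.0054,"dy":0.023,"dz":0,"twist":0,"grip":-1},{"dx":-0.0054,"dy":0.023,"dz":0,"twist":0,"grip":-1},{"dx":-0.0054,"dy":0.023,"dz":0,"twist":0,"grip":-1},{"dx":-0.0054,"dy":0.023,"dz":0,"twist":0,"grip":-1},{"dx":-0.0054,"dy":0.023,"dz":0,"twist":0,"grip":-1}]'
cat > wr.py <<'E'
from h import *
import cv2,sys
from scipy.spatial.transform import Rotation as Ro
s=arm.get_state();im=arm.grab_frame("wrist")[:,:,::-1].copy();c=arm.get_calibration("wrist")
M=np.eye(4);M[:3,:3]=Ro.from_euler('xyz',s["ee_rot"]).as_matrix();M[:3,3]=s["eef_pos"];M=M@np.array(c["tool_from_camera"])
p=np.load("p.npy");im=cv2.convertScaleAbs(im,alpha=1.6,beta=10);g=np.radians(float(sys.argv[1]))
for k in(36,108,180,252,324):
  for r in(.03,.062,.098):
    cv2.circle(im,tuple(proj(c,wp(p,r,g+np.radians(k),.012),M).astype(int)),1,(0,0,255),-1)
cv2.circle(im,tuple(proj(c,wp(p,.07,g,0),M).astype(int)),2,(255,0,0),-1)
a=proj(c,wp(p,0,0,0),M).astype(int);y0,x0=max(0,a[1]-130),max(0,a[0]-160)
cv2.imwrite(sys.argv[2],cv2.resize(im[y0:y0+240,x0:x0+320],None,fx=2.5,fy=2.5,interpolation=cv2.INTER_CUBIC))
E
python3 wr.py 317 pics/w4.png
```

```text
t: 11.48
eef_pos: [0.5685, -0.0917, 0.1885]
ee_rot: [3.141, 0.0, 0.266]
force: [-1.3, 1.1, -0.6]
width: 0.0005
gripper_force: 0.6
t: 11.9
eef_pos: [0.5506, -0.0209, 0.2506]
ee_rot: [3.141, -0.004, 0.263]
force: [-0.3, 0.8, -0.4]
width: 0.0005
gripper_force: 0.0
t: 12.32
eef_pos: [0.5442, 0.0016, 0.2486]
ee_rot: [3.141, -0.0, 0.266]
force: [0.4, -0.9, -0.8]
width: 0.0007
gripper_force: 0.0
```

View pics/w4.png

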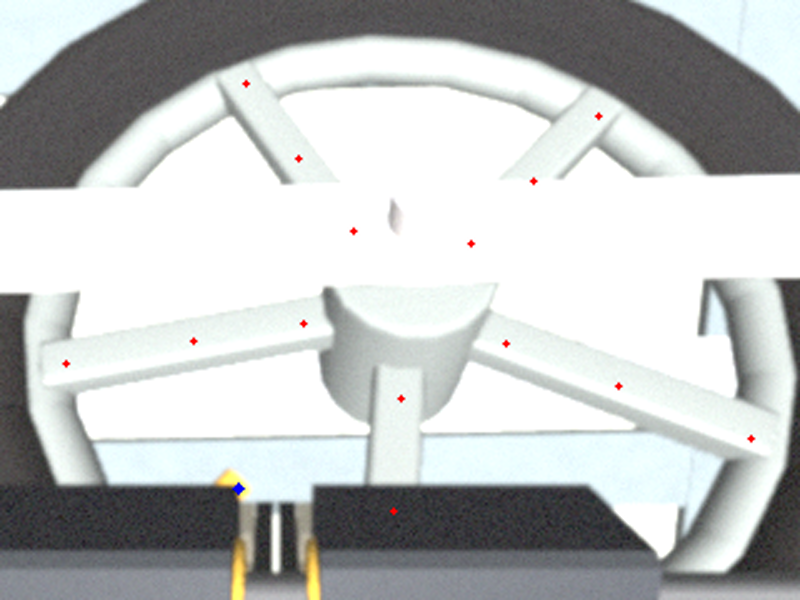

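```bash
python3 -m crank '[{"dx":0.004,"dy":-0.008,"dz":0,"twist":0,"grip":-1},{"dx":0.004,"dy":-0.008,"dz":-0.02,"twist":0,"grip":-1},{"dx":0.004,"dy":-0.008,"dz":-0.035,"twist":0,"grip":-1},{"dx":0.004,"dy":-0.008,"dz":-0.042,"twist":0,"grip":-1},{"dx":0.004,"dy":-0.008,"dz":-0.046,"twist":0,"grip":-1}]'
python3 -m crank '[{"dx":0,"dy":0,"dz":-0.005,"twist":0,"grip":-1},{"dx":0,"dy":0,"dz":-0.01,"twist":0,"grip":-1},{"dx":0,"dy":0,"dz":-0.014,"twist":0,"grip":-1},{"dx":0,"dy":0,"dz":-0.014,"twist":0,"grip":-1},{"dx":0,"dy":0,"dz":-0.014,"twist":0,"grip":-1}]'
```

```text
t: 12.78
eef_pos: [0.548, -0.007, 0.2017]
ee_rot: [3.141, 0.001, 0.265]
force: [-0.6, 0.2, 5.2]
width: 0.0005
gripper_force: 2.1
t: 13.2
eef_pos: [0.5484, -0.0059, 0.1888]
ee_rot: [-3.141, -0.001, 0.266]
force: [1.4, 1.8, 0.2]
width: 0.0003
gripper_force: 1.1
```

```bash
python3 -m crank '[{"dx":0.001,"dy":-0.004,"dz":0,"twist":0,"grip":-1},{"dx":0.002,"dy":-0.008,"dz":0,"twist":0,"grip":-1},{"dx":0.003,"dy":-0.011,"dz":0,"twist":0,"grip":-1},{"dx":0.004,"dy":-0.014,"dz":0,"twist":0,"grip":-1},{"dx":0.005,"dy":-0.017,"dz":0,"twist":0,"grip":-1}]'
python3 -m crank '[{"dx":0.001,"dy":-0.003,"dz":0,"twist":0,"grip":-1},{"dx":0.002,"dy":-0.006,"dz":0,"twist":0,"grip":-1},{"dx":0.002,"dy":-0.008,"dz":0,"twist":0,"grip":-1},{"dx":0.002,"dy":-0.009,"dz":0,"twist":0,"grip":-1},{"dx":0.002,"dy":-0.009,"dz":0,"twist":0,"grip":-1}]'
cat > fit.py <<'E'
# fit wheel angle: match grey-level edges of predicted spoke outlines in the wrist view
from h import *
import cv2
from scipy.spatial.transform import Rotation as Ro
s=arm.get_state();im=arm.grab_frame("wrist");c=arm.get_calibration("wrist")
M=np.eye(4);M[:3,:3]=Ro.from_euler('xyz',s["ee_rot"]).as_matrix();M[:3,3]=s["eef_pos"];M=M@np.array(c["tool_from_camera"])
p=np.load("p.npy");g=cv2.GaussianBlur(cv2.cvtColor(im,cv2.COLOR_RGB2GRAY),(0,0),1).astype(float)
E=np.hypot(cv2.Sobel(g,-1,1,0),cv2.Sobel(g,-1,0,1))
def score(th):
  v=0
  for k in(108,180,252):
    a=np.radians(th+k)
    for r in np.linspace(.06,.093,18):
      for h in(-.007,.007):
        x,y=proj(c,wp(p,np.hypot(r,h),a+np.arctan2(h,r),.012),M).round().astype(int)
        if 0<=x<560 and 0<=y<225: v+=E[y,x]
  return v
t=np.arange(-36,36,.5);v=np.array([score(x) for x in t])
for i in v.argsort()[::-1][:5]:print(t[i],v[i].round())
E
python3 fit.py;python3 fit.py
```

```text
t: 13.62
eef_pos: [0.5527, -0.0233, 0.1888]
ee_rot: [-3.141, 0.0, 0.266]
force: [-2.6, 4.0, 3.1]
width: 0.0008
gripper_force: 2.9
t: 14.03
eef_pos: [0.5554, -0.0321, 0.1886]
ee_rot: [-3.142, -0.001, 0.266]
force: [1.2, 3.6, 0.7]
width: 0.0004
gripper_force: 1.6
-9.0 7631.0
-21.0 7481.0
-9.5 7290.0
-21.5 7160.0
-20.5 7152.0
-9.0 7662.0
-21.0 7457.0
-20.5 7185.0
-9.5 7129.0
-21.5 6987.0
```

```bash
python3 -m crank '[{"dx":0.0005,"dy":-0.002,"dz":0,"twist":0,"grip":-1},{"dx":0.001,"dy":-0.004,"dz":0,"twist":0,"grip":-1},{"dx":0.0013,"dy":-0.005,"dz":0,"twist":0,"grip":-1},{"dx":0.0013,"dy":-0.005,"dz":0,"twist":0,"grip":-1},{"dx":0.0013,"dy":-0.005,"dz":0,"twist":0,"grip":-1}]'
python3 fit.py; python3 wr.py -3 pics/w5.png
```

```text
t: 14.55
eef_pos: [0.5565, -0.037, 0.1887]
ee_rot: [3.141, -0.0, 0.266]
force: [1.6, 4.7, 1.1]
width: 0.0006
gripper_force: 1.8
-3.5 7109.0
-4.0 6478.0
20.5 5810.0
20.0 5770.0
-17.5 5713.0
```

View pics/w5.png

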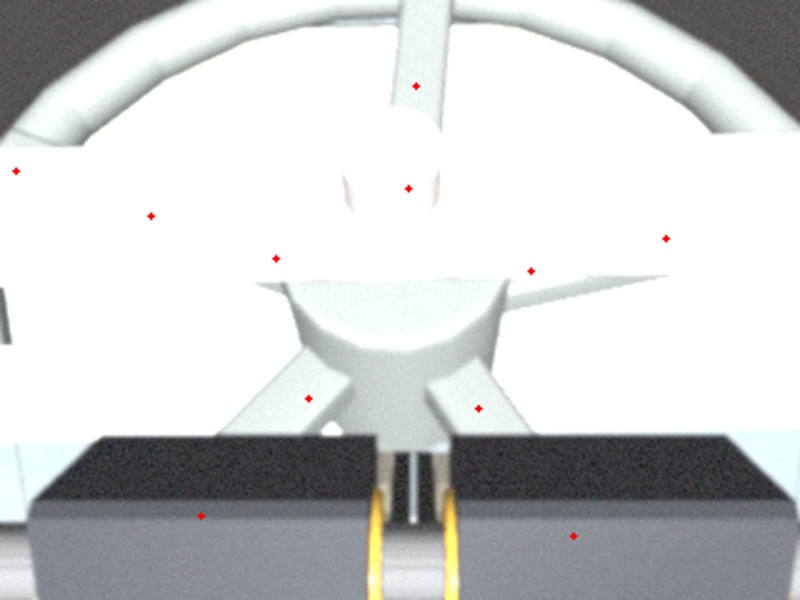

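```bash
python3 -m crank '[{"dx":0.0003,"dy":-0.001,"dz":0,"twist":0,"grip":-1},{"dx":0.0006,"dy":-0.002,"dz":0,"twist":0,"grip":-1},{"dx":0.0008,"dy":-0.003,"dz":0,"twist":0,"grip":-1},{"dx":0.0008,"dy":-0.003,"dz":0,"twist":0,"grip":-1},{"dx":0.0008,"dy":-0.003,"dz":0,"twist":0,"grip":-1}]'
python3 fit.py
python3 -m crank '[{"dx":-0.001,"dy":0.004,"dz":0,"twist":0,"grip":-1},{"dx":-0.001,"dy":0.004,"dz":0.03,"twist":0,"grip":-1},{"dx":-0.001,"dy":0.004,"dz":0.065,"twist":0,"grip":-1},{"dx":-0.02,"dy":0.004,"dz":0.10,"twist":0,"grip":-1},{"dx":-0.03,"dy":0.004,"dz":0.14,"twist":0,"grip":-1}]'
python3 -m crank '[{"dx":-0.02,"dy":0,"dz":0,"twist":0,"grip":-1},{"dx":-0.04,"dy":0,"dz":0,"twist":0,"grip":-1},{"dx":-0.04,"dy":0,"dz":0,"twist":0,"grip":-1},{"dx":-0.04,"dy":0,"dz":0,"twist":0,"grip":-1},{"dx":-0.04,"dy":0,"dz":0,"twist":0,"grip":-1}]'
python3 fit.py; python3 wr.py 0 pics/w6.png
```

```text
t: 15.07
eef_pos: [0.5572, -0.04, 0.1887]
ee_rot: [3.142, -0.0, 0.266]
force: [0.6, 5.2, 1.8]
width: 0.0005
gripper_force: 2.0
-0.5 6392.0
20.0 5943.0
0.0 5529.0
20.5 5501.0
11.0 5181.0
t: 15.53
eef_pos: [0.5245, -0.0369, 0.3284]
ee_rot: [3.141, 0.005, 0.265]
force: [0.7, -0.5, 0.3]
width: 0.0006
gripper_force: 0.0
t: 15.95
eef_pos: [0.4868, -0.0364, 0.3284]
ee_rot: [3.141, 0.001, 0.266]
force: [0.1, -0.1, -0.5]
width: -0.0
gripper_force: 0.0
-4.5 8690.0
-4.0 8462.0
-5.0 8377.0
-5.5 7880.0
-3.5 7587.0
```

View pics/w6.png

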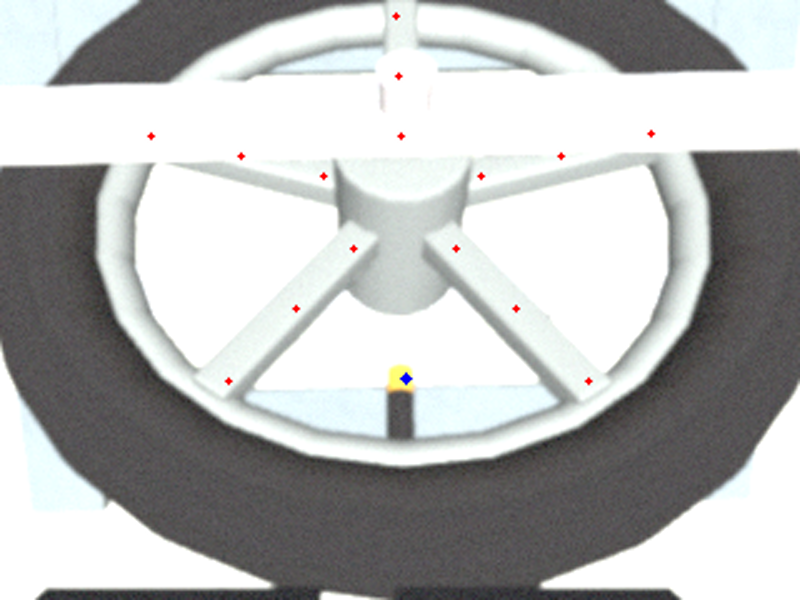

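```bash
sed -e 's/k in(108,180,252)/k in(36,324)/' -e 's/.06,.093,18/.04,.092,30/' -e 's/y<225/y<420/' -e 's/-36,36,.5/-6,6,.25/' fit.py > fit2.py; python3 fit2.py
cat >> fit2.py <<'E'
from scipy.optimize import minimize
from scipy.ndimage import map_coordinates
p0=p.copy()
def cost(z):
  q=p0.copy();q[0]+=z[1]/1e3;q[1]+=z[2]/1e3;pts=[]
  for k in(36,324):
    a=np.radians(z[0]+k)
    for r in np.linspace(.04,.092,30):
      for h in(-.007,.007):pts.append(proj(c,wp(q,np.hypot(r,h),a+np.arctan2(h,r),.012),M)[::-1])
  return -map_coordinates(E,np.array(pts).T,order=1).sum()/1000
b=min((minimize(cost,[a,dx,dy],method="Nelder-Mead",options=dict(initial_simplex=np.array([a,dx,dy])+np.vstack([np.zeros(3),np.diag([1,1.5,1.5])]))) for a in(-2,0,2) for dx in(-2,0,2) for dy in(-2,0,2)),key=lambda o:o.fun)
print("joint fit angle,dx,dy mm",b.x.round(2),b.fun)
E
python3 fit2.py|tail -1
```

```text
0.0 15625.0
0.25 15611.0
-0.25 15083.0
0.5 14643.0
-0.5 13749.0
joint fit angle,dx,dy mm [-0.96  1.78  1.58] -17.340614134504705
```

```bash
cat >> fit2.py <<'E'
# joint fit including yaw, with bar edges (upper/lower edge of front face) and spokes
def cost2(z):
  q=p0.copy();q[0]+=z[1]/1e3;q[1]+=z[2]/1e3;q[2]+=np.radians(z[3]);pts=[];w=[]
  for k in(36,324):
    a=np.radians(z[0]+k)
    for r in np.linspace(.04,.092,30):
      for h in(-.007,.007):pts.append(proj(c,wp(q,np.hypot(r,h),a+np.arctan2(h,r),.012),M)[::-1])
  for u in(.013,-.013):
    for y in np.r_[np.linspace(-.15,-.115,20),np.linspace(.115,.15,20)]:
      pts.append(proj(c,wp(q,u,0,.046)+R(q[2])@np.array([0,y,0]),M)[::-1])
  return -map_coordinates(E,np.array(pts).T,order=1).sum()/1000
b=min((minimize(cost2,[a,dx,dy,yw],method="Nelder-Mead",options=dict(maxiter=400,initial_simplex=np.array([a,dx,dy,yw])+np.vstack([np.zeros(4),np.diag([1,1.5,1.5,.7])]))) for a in(-1,1) for dx in(-1,2) for dy in(-1,1.5) for yw in(-1,0,1)),key=lambda o:o.fun)
print("with yaw",b.x.round(2),b.fun, cost2([0,0,0,0]))
E
python3 fit2.py|tail -1
```

```text
with yaw [-1.01  0.03 -2.25 -0.3 ] -22.54389852502875 -20.45960102602826
```

```bash
python3 -c "
from station import arm
print(arm.job_done())"
```

```text
the job is handed in; nothing more can be done
None
```

The wheel is at rest with the valve at twelve o'clock, within about 1° by my camera fits. I pushed only on the spokes, but twice, early on, the fingers seem to have touched the rim or tyre lightly (10–16 N). The gripper was clear of everything when I handed the job in at about 16 s; I got no verdict back.

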